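# Stack thrust rings and set collars on two spindle hubs

## Robot

A 6-joint arm with a two-finger parallel gripper is mounted at the origin on the work surface. World frame = base frame: x ahead of the robot, y to its left, z up, the work surface at z = 0. Lengths are in m, angles in rad, forces in N, time in s.
With the tool pointing down it reaches from about 0.3 to 0.775 m from the base axis. Payload 14.6 kg.
Tool frame: the origin (TCP) lies at the very end of the fingers, on their centre line; the grasp point (between the pads) lies 19 mm behind it; z points along the fingers, y is the line along which they close (so a half turn about z gives the same grasp; the last joint's range is limited). The gripper opens to 94 mm and grips with 3 to 60 N. Pads are 16 mm wide; open, the fingers measure 119 mm over their backs; the gripper's body (75 mm by 177 mm) begins 78 mm behind the grasp point.
Start: joints at [1.222, 0.3, 1.521, -0, 1.321, -0.067], TCP at [0.153, 0.528, 0.184] pointing down, gripper open.
Joint ranges: [-3.03, 3.03], [-0.79, 2.21], [0.23, 2.52], [-1.04, 4.18], [0, 3.07], [-2.55, 2.55]. Speed limits (rad/s): [2.22, 2.22, 2.57, 3.14, 3.14, 3.14].

## Interface

Orientations are given as [roll, pitch, yaw] about the fixed x, y, z axes, in that order (R = Rz(yaw) Ry(pitch) Rx(roll)).
In Python, from station import ctrl gives the robot as it stands. The module is installed in compiled form; this text tells all that it offers.
- The arm moves only by the tool play_rows, never from a script. Its argument "commands" is a list of rows, each a list of 7 numbers: the shift along the tool's x, y, z in m, then the turn, a rotation vector about the tool's x, y, z in degrees, then the closure, from -1 (fully open) to 1 (shut). A call has 1 to 20 rows; each row shifts and turns the commanded pose from where the row before left it, along the tool's axes as they then stand; what a row does not reach is not made up. A row lasts 1/12 s, in which the tool goes at most 41.7 mm and 7.16 degrees, less where a joint would pass 70% of its speed; a pose out of reach is approached as far as the arm can. A call is refused whole if a number of a shift passes 0.0417 or a number of a turn 7.16, either way. A call with a gripper value outside its range is refused whole. The fingers move at their own pace and stop on an object; "force" is the grip in N (left out, the last holds). Time passes only in rows, so rows that do not move let the fingers close. It gives the time, the measured TCP pose, the force, the opening and the grip force at its end, in the units of the state.
- ctrl.get_obs(): the state, without advancing time (a new reading comes with each control period).
- ctrl.camera(name): name is "side" or "top"; returns the picture (384x512x3 uint8, blue, green, red); there is no depth.
- ctrl.camera_model(name): a dict with "fx", "fy", "cx", "cy" (pixels), "rvec" (rotation vector, rad) and "tvec" (3), from world to camera coordinates, as OpenCV has them. Camera axes: x right, y down, z forward; pixel columns grow to the right and rows downward; lengths in m; the calibration is good to about 2 mm. A picture is of the moment at which its call begins. camera_model takes no time and is no camera call.
- ctrl.hand_in(): hands the job in; it is judged then, once.
The state is a dict: "time_s": time; "qpos": joint angles; "joint_vel": joint speeds; "tau": joint torques, N m; "ee_pos": TCP position; "eef_rot": TCP orientation; "force": force on the tool from outside, world axes, zero at the start; "moment": the same for the moment, N m; "grip_width": finger opening in m; "grip_force": force on a finger pad.
Only numpy, scipy, OpenCV 4.12 (cv2) and the standard library are available. Lean on these libraries where they do the work, as an engineer would, in place of code of your own. Each camera call takes 0.05 s, during which the arm holds its last target. There are 200 camera calls.

## Task

Build up the two hubs standing on the bench: on each spindle goes first a bronze thrust ring, right down on the shoulder, and then a steel set collar flat on top of it, the small pair on the slim spindle and the large pair on the stout one. The ring and the collar daubed with red paint are scrap: leave them lying where they are.

Things in the scene. Friction and masses are not known exactly. Their poses are not given: they have to be found in the camera images.
- hub_slim: The slim-spindled flanged steel hub, fixed and upright on the bench, at any yaw. Origin: centre of its underside, on the bench; z up along the spindle. From the bottom: dark round flange 100 mm across and 16 mm high with a circle of 8 bolt holes, round hub body 39 mm across from 16 to 38 mm, whose flat top at 38 mm is the shoulder that the stack sits on; bright straight spindle 20 mm across from 38 to 66 mm; taper from 66 to 78 mm; threaded nose 10 mm across up to 88 mm.
- hub_stout: The stout-spindled flanged steel hub, fixed and upright on the bench, at any yaw. Origin: centre of its underside, on the bench; z up along the spindle. From the bottom: dark round flange 114 mm across and 16 mm high with a circle of 8 bolt holes, round hub body 55 mm across from 16 to 38 mm, whose flat top at 38 mm is the shoulder that the stack sits on; bright straight spindle 32 mm across from 38 to 66 mm; taper from 66 to 78 mm; threaded nose 20 mm across up to 88 mm.
- bronze_small: Small bronze thrust ring, golden-brown, unpainted, a plain round ring lying flat and loose on the bench: outside 44 mm across, bore 24 mm, 12 mm high, about 110 g. Origin: centre of its underside; z up through the bore; yaw has no meaning. Fits the slim spindle with 2 mm play all round; too tight for the stout one.
- bronze_large: Large bronze thrust ring, golden-brown, unpainted, a plain round ring lying flat and loose on the bench: outside 60 mm across, bore 36 mm, 12 mm high, about 190 g. Origin: centre of its underside; z up through the bore; yaw has no meaning. Fits the stout spindle with 2 mm play all round.
- collar_small: Small steel set collar, grey, a dark set screw in its side, unpainted, a plain round ring lying flat and loose on the bench: outside 40 mm across, bore 24 mm, 18 mm high, about 110 g. Origin: centre of its underside; z up through the bore; yaw has no meaning. Fits the slim spindle with 2 mm play all round; too tight for the stout one.
- collar_large: Large steel set collar, grey, a dark set screw in its side, unpainted, a plain round ring lying flat and loose on the bench: outside 56 mm across, bore 36 mm, 18 mm high, about 200 g. Origin: centre of its underside; z up through the bore; yaw has no meaning. Fits the stout spindle with 2 mm play all round.
- scrap_bronze: Scrap: large bronze thrust ring with a broad daub of red paint over its top and side, a plain round ring lying flat and loose on the bench: outside 60 mm across, bore 36 mm, 12 mm high, about 190 g. Origin: centre of its underside; z up through the bore; yaw has no meaning. To be left alone.
- scrap_collar: Scrap: small steel set collar with a broad daub of red paint over its top and side, a plain round ring lying flat and loose on the bench: outside 40 mm across, bore 24 mm, 18 mm high, about 110 g. Origin: centre of its underside; z up through the bore; yaw has no meaning. To be left alone.
There are look-alikes about, which are no part of the job. Leave any blue, green or purple look-alike of the collar_small alone.

How it is judged:
By the outcome, as a careful person would: the job done as asked, in the order asked, and still so for the second after the job is handed in, with the robot touching nothing.
It also fails if it takes over 106 s, if anything falls off the work surface, if the arm or the gripper's body presses on something with over 40 N, if the wrist force passes 120 N, or if a joint passes its speed limit or range.

## Working session

There is one attempt and no reset: what is moved stays moved. The work goes in short steps, Python scripts to look and compute and a tool call to move; the robot and the scene stay as the last step left them, time stands still between calls to the robot, and variables do not carry over. Pictures are saved under pics/ and viewed, at most 14 in all, crops included, and the job is handed in when it is done.

Besides the shell and the picture viewer there is one more tool, called as name(argument=value, ...) on one line, values as JSON. play_rows: Moves the arm, as the interface text tells. Its arguments: {"type":"object","properties":{"commands":{"type":"array","items":{"type":"array","items":{"type":"number"}}},"force":{"type":"number"}},"required":["commands"]}

```bash
mkdir -p pics; python3 - <<'E'
from station import ctrl
import cv2
for n in("top","side"):
    im=ctrl.camera(n);cv2.imwrite(f"pics/{n}0.png",im);print(n,ctrl.camera_model(n))
o=ctrl.get_obs();print(o)
E
```

```text
top {'fx': 381.08544545933444, 'fy': 381.08544545933444, 'cx': 258.5936753929112, 'cy': 192.8042542660984, 'rvec': array([ 2.18868894, -2.15623194,  0.13896905]), 'tvec': array([0.04849295, 0.48985727, 0.88378395])}
side {'fx': 396.04484997248704, 'fy': 396.04484997248704, 'cx': 258.93330044336864, 'cy': 193.42092456486685, 'rvec': array([ 2.24360846, -0.8945732 ,  0.37392869]), 'tvec': array([-0.31676304,  0.29775848,  0.59859795])}
{'time_s': 0.1, 'qpos': array([ 1.22242066e+00,  3.00398419e-01,  1.52151691e+00,  4.20235862e-06,
        1.32069032e+00, -6.66252225e-02]), 'joint_vel': array([ 0.00230228, -0.00217473, -0.0015737 ,  0.00073511,  0.00226747,
       -0.00010098]), 'tau': array([ 2.26050843e-04, -5.32631850e+01, -3.53291309e+01,  7.08915596e-02,
        2.34729314e-02, -6.94954247e-05]), 'ee_pos': array([0.15284874, 0.52807006, 0.18355335]), 'eef_rot': array([-3.14058218e+00, -7.15024372e-05,  2.85984113e+00]), 'force': array([-0.36057063, -0.27919647,  0.37711355]), 'moment': array([0.00855755, 0.03586024, 0.03574521]), 'grip_force': 0.0, 'grip_width': 0.0938756248570693}
```

View pics/top0.png

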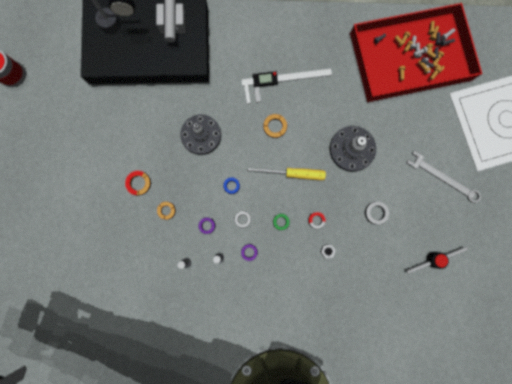

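View pics/side0.png

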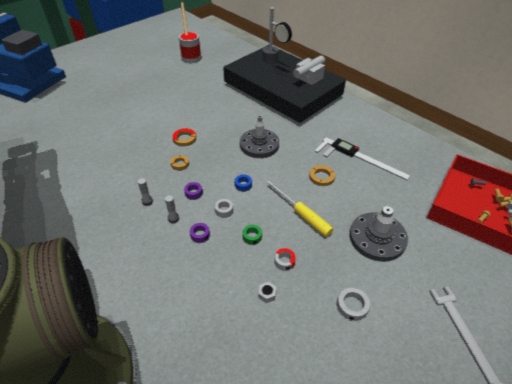

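Candidates, top view:
- Hubs: slim (201,133), stout (352,148).
- Bronze rings: large (275,125) and small (166,211). The ring at (138,183) has red paint, so it is scrap.
- Grey collars: small (243,219) and large (377,212). The one at (317,219) has red paint (scrap), and (328,251) is a hex nut.
- Look-alikes: blue (232,186), green (281,222) and purple (207,226) and (249,252).

I'll check these choices in one crop montage.

```bash
python3 - <<'E'
import cv2,numpy as np
t=cv2.imread("pics/top0.png");s=cv2.imread("pics/side0.png")
T=[(201,133),(352,148),(275,125),(166,211),(243,219),(377,212)]
S=[(260,138),(379,232),(322,175),(180,162),(224,208),(353,303)]
f=lambda im,c:cv2.resize(im[c[1]-33:c[1]+33,c[0]-33:c[0]+33],(264,264),interpolation=cv2.INTER_CUBIC)
r=[np.hstack([f(t,c) for c in T[:3]]),np.hstack([f(t,c) for c in T[3:]]) ]
cv2.imwrite("pics/m1.png",np.vstack(r))
r=[np.hstack([f(s,c) for c in S[:3]]),np.hstack([f(s,c) for c in S[3:]]) ]
cv2.imwrite("pics/m2.png",np.vstack(r))
E
```

```text
(no output)
```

View pics/m1.png

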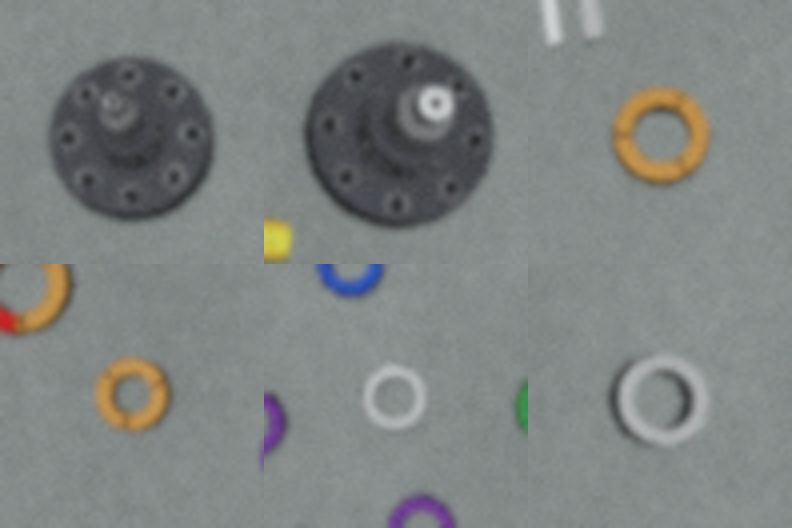

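View pics/m2.png

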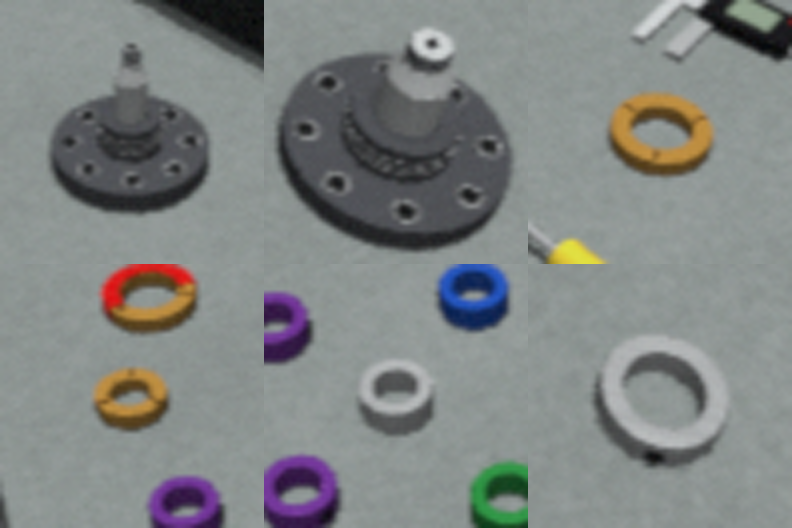

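```bash
cat > vis.py <<'E'
import cv2,numpy as np
from scipy.optimize import least_squares
from station import ctrl
M={n:ctrl.camera_model(n) for n in("top","side")}
def proj(n,P):
    m=M[n];K=np.array([[m['fx'],0,m['cx']],[0,m['fy'],m['cy']],[0,0,1]])
    return cv2.projectPoints(np.float64(P).reshape(-1,1,3),m['rvec'],m['tvec'],K,None)[0][:,0]
a=np.linspace(0,2*np.pi,60,endpoint=False)
circ=lambda x,y,z,r:np.c_[x+r*np.cos(a),y+r*np.sin(a),0*a+z]
def cen(h):
    m=cv2.moments(np.float32(h).reshape(-1,1,2));return np.array([m['m10'],m['m01']])/m['m00'],m['m00']
def pred(n,x,y,rz):return cv2.convexHull(np.float32(np.vstack([proj(n,circ(x,y,z,r)) for z,r in rz])))
def ray0(n,c,z=0):
    return least_squares(lambda p:proj(n,[p[0],p[1],z])[0]-c,[.45,0]).x
def obs(n,im,seed,kind,w=36,up=6):
    x0,y0=seed[0]-w,seed[1]-w
    c=cv2.resize(im[y0:y0+2*w,x0:x0+2*w],None,fx=up,fy=up,interpolation=cv2.INTER_CUBIC).astype(np.float32)
    g=c.mean(2);med=np.median(g)
    if kind=='bronze':mk=(c[:,:,2]-c[:,:,0])>45
    elif kind=='steel':mk=g>med+22
    else:
        mk=g<med-28
    mk=mk.astype(np.uint8)
    if kind=='hub':mk=cv2.morphologyEx(mk,cv2.MORPH_OPEN,np.ones((31,31)))
    cs=[k for k in cv2.findContours(mk,cv2.RETR_EXTERNAL,cv2.CHAIN_APPROX_NONE)[0]]
    k=min((k for k in cs if cv2.contourArea(k)>1500),key=lambda k:np.hypot(*(k[:,0].mean(0)-w*up)))
    h=cv2.convexHull(k)[:,0].astype(float)
    return (h+.5)/up-.5+[x0,y0]
def fit(n,h,rz):
    c,A=cen(h)
    r=least_squares(lambda p:cen(pred(n,p[0],p[1],rz))[0]-c,ray0(n,c,rz[-1][0])).x
    return r,A,cen(pred(n,*r,rz))[1]
E
cat > meas.py <<'E'
from vis import *
t=cv2.imread("pics/top0.png");s=cv2.imread("pics/side0.png")
O={'slim':('hub',(201,133),(260,145),[(0,.05),(.016,.05)]),'stout':('hub',(352,148),(379,238),[(0,.057),(.016,.057)]),
'bL':('bronze',(275,125),(322,175),[(0,.03),(.012,.03)]),'bS':('bronze',(166,211),(180,162),[(0,.022),(.012,.022)]),
'cS':('steel',(243,219),(224,208),[(0.018,.02)]),'cL':('steel',(377,212),(353,303),[(.018,.028)]),
}
for k,(kind,a_,b_,rz) in O.items():
    for n,im,sd in(("top",t,a_),("side",s,b_)):
        r,A,B=fit(n,obs(n,im,sd,kind),rz);print(k,n,r.round(4),round(A),round(B))
print('nose top slim/stout', *[ (n,ray0(n,np.array(c,float),.088).round(4)) for n,c in(("top",(196.0,125.2)),("side",(259.8,117.5)),("top",(361.7,140.6)),("side",(387,210)))])
E
python3 meas.py
```

```text
slim top [0.6335 0.2007] 1330 1334
slim side [0.6328 0.2026] 999 984
stout top [ 0.6051 -0.1745] 1725 1720
stout side [ 0.603  -0.1741] 2236 2307
bL top [0.6615 0.0173] 449 476
bL side [0.6609 0.0201] 402 457
bS top [0.4456 0.28  ] 262 281
bS side [0.4448 0.2822] 209 249
cS top [0.4272 0.0942] 195 220
cS side [0.426  0.0952] 175 209
cL top [ 0.4471 -0.2327] 367 420
cL side [ 0.4459 -0.2304] 649 741
nose top slim/stout ('top', array([0.634 , 0.2007])) ('side', array([0.6295, 0.1979])) ('top', array([ 0.6054, -0.1759])) ('side', array([ 0.6023, -0.1738]))
```

The crops confirm the choices: both bronze rings and both grey collars are unpainted. Their fitted positions agree between the two cameras to about 2 mm. I'm heading for bronze_small at (0.445, 0.281).

play_rows(commands=[[0, 0, 0, 0, 0, -5.38, -0.5], [0, 0, 0, 0, 0, -5.38, -0.5], [0, 0, 0, 0, 0, -5.38, -0.5], [-0.0265, -0.0225, 0.01, 0, 0, 0, -0.5], [-0.0265, -0.0225, 0.01, 0, 0, 0, -0.5], [-0.0265, -0.0225, 0.01, 0, 0, 0, -0.5], [-0.0265, -0.0225, 0.01, 0, 0, 0, -0.5], [-0.0265, -0.0225, 0.01, 0, 0, 0, -0.5], [-0.0265, -0.0225, 0.01, 0, 0, 0, -0.5], [-0.0265, -0.0225, 0.01, 0, 0, 0, -0.5], [-0.0265, -0.0225, 0.01, 0, 0, 0, -0.5], [-0.0265, -0.0225, 0.01, 0, 0, 0, -0.5], [-0.0265, -0.0225, 0.01, 0, 0, 0, -0.5], [-0.0265, -0.0225, 0.01, 0, 0, 0, -0.5], [0, 0, 0, 0, 0, 0, -0.5]], force=15)

```text
time_s: 1.35
ee_pos: [0.4469, 0.277, 0.072]
eef_rot: [-3.14, -0.002, 3.138]
force: [0.1, 0.2, -0.1]
grip_width: 0.0706
grip_force: 0.0
```

play_rows(commands=[[0.002, 0.004, 0.017, 0, 0, 0, -0.5], [0, 0, 0.02, 0, 0, 0, -0.5], [0, 0, 0.02, 0, 0, 0, -0.5], [0, 0, 0.01, 0, 0, 0, -0.5], [0, 0, 0, 0, 0, 0, -0.5], [0, 0, 0, 0, 0, 0, -0.5]])

```text
time_s: 1.85
ee_pos: [0.4423, 0.2849, 0.0073]
eef_rot: [-3.141, -0.0, -3.142]
force: [-1.1, 0.3, -0.0]
grip_width: 0.0706
grip_force: 0.0
```

play_rows(commands=[[-0.0025, -0.004, 0.004, 0, 0, 0, -0.5], [0, 0, 0, 0, 0, 0, -0.5], [0, 0, 0, 0, 0, 0, 1], [0, 0, 0, 0, 0, 0, 1], [0, 0, 0, 0, 0, 0, 1], [0, 0, 0, 0, 0, 0, 1], [0, 0, 0, 0, 0, 0, 1], [0, 0, 0, 0, 0, 0, 1]])

```text
time_s: 2.52
ee_pos: [0.4449, 0.2808, 0.0031]
eef_rot: [3.142, 0.0, 3.142]
force: [-1.1, 0.2, 0.9]
grip_width: 0.0338
grip_force: 0.0
```

```bash
python3 - <<'E'
from station import ctrl
import cv2,numpy as np
t=ctrl.camera("top");s=ctrl.camera("side")
cv2.imwrite("pics/g1.png",np.hstack([cv2.resize(t[170:250,120:220],(400,320)),cv2.resize(s[90:190,130:255],(400,320))]))
print(ctrl.get_obs())
E
```

```text
{'time_s': 2.6167, 'qpos': array([ 4.93353177e-01,  4.73715436e-01,  1.74771822e+00, -4.06207413e-05,
        9.20190916e-01, -1.07738653e+00]), 'joint_vel': array([-0.00178515,  0.00138275, -0.00149616, -0.00186036,  0.00028118,
       -0.00037625]), 'tau': array([ 2.47491429e-03, -5.51876414e+01, -2.75648439e+01,  1.69492560e-02,
        7.44727417e-02,  3.58655170e-04]), 'ee_pos': array([0.44489844, 0.28076803, 0.00305992]), 'eef_rot': array([-3.14154907e+00, -1.28010533e-05,  3.14156063e+00]), 'force': array([-0.51229113,  1.36847127,  0.45579007]), 'moment': array([ 0.05885666, -0.01484494, -0.01422529]), 'grip_force': 0.0, 'grip_width': 0.026218140121400977}
```

View pics/g1.png

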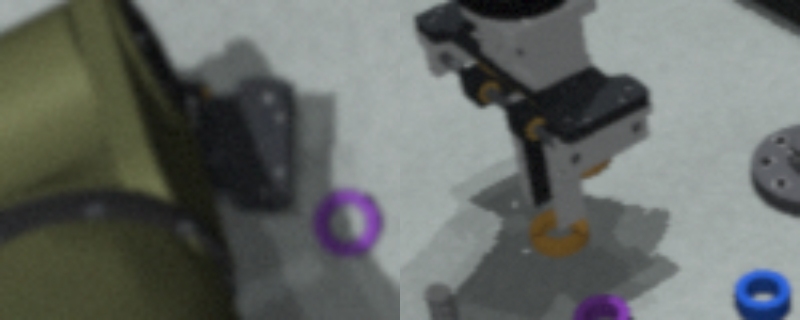

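```bash
python3 - <<'E'
from vis import *
import cv2
for n in M: 
    R=cv2.Rodrigues(M[n]['rvec'])[0];print(n,'cam pos',-R.T@M[n]['tvec'])
    print(proj(n,[[.445,.281,.003],[.445,.281,.1],[.445,.303,.003],[.445,.259,.003],[.467,.281,.003],[.423,.281,.003]]).round(1).tolist())
im=ctrl.camera("side");cv2.imwrite("pics/g2.png",cv2.resize(im[80:200,110:270],(800,600),interpolation=cv2.INTER_CUBIC))
print(ctrl.get_obs()['grip_width'])
E
```

```text
top cam pos [0.38846666 0.07066756 0.93138903]
[[165.5, 210.4], [155.4, 207.6], [156.4, 210.3], [174.5, 210.6], [165.8, 201.4], [165.1, 219.5]]
side cam pos [ 0.08695563 -0.3550577   0.6431883 ]
[[179.7, 162.7], [174.0, 130.2], [174.4, 158.3], [185.3, 167.3], [187.2, 158.6], [172.1, 167.0]]
0.02177937020093512
```

View pics/g2.png

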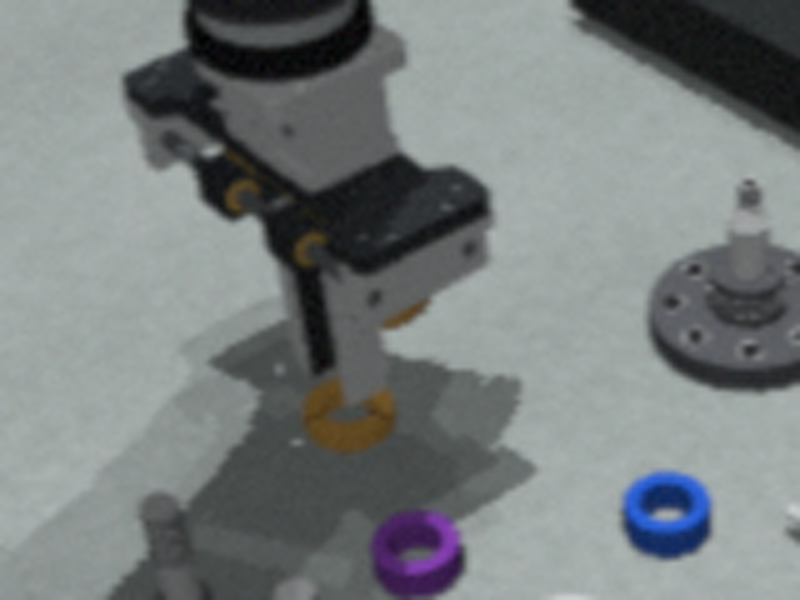

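The fingers closed past 44 mm without touching, and the tips look 10 mm or so above the ring. I'll open them and lower in small steps, watching the force.

play_rows(commands=[[0, 0, 0, 0, 0, 0, -0.5], [0, 0, 0, 0, 0, 0, -0.5], [0, 0, 0, 0, 0, 0, -0.5], [0, 0, 0, 0, 0, 0, -0.5], [0, 0, 0, 0, 0, 0, -0.5], [0, 0, 0, 0, 0, 0, -0.5], [0, 0, 0, 0, 0, 0, -0.5], [0, 0, 0, 0, 0, 0, -0.5]])

```text
time_s: 3.33
ee_pos: [0.4449, 0.2808, 0.003]
eef_rot: [3.142, 0.0, 3.141]
force: [-0.7, -0.4, -0.3]
grip_width: 0.0697
grip_force: 0.0
```

```bash
python3 - <<'E'
from vis import *
import cv2
im=ctrl.camera("side");cv2.imwrite("pics/g3.png",cv2.resize(im[110:190,130:230],(800,600),interpolation=cv2.INTER_CUBIC))
print(ctrl.get_obs()['grip_width'],ctrl.get_obs()['force'])
E
```

```text
0.07018308212074452 [-0.51215053 -0.60781173  0.61501891]
```

View pics/g3.png

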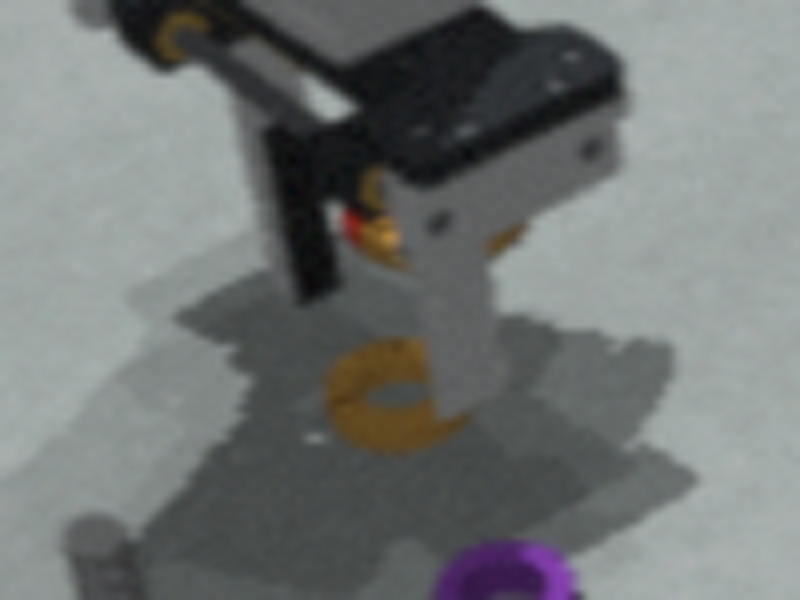

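The tips sit about 12 mm above where the reading puts them. I'll feel downward.

play_rows(commands=[[0, 0, 0.003, 0, 0, 0, -0.5], [0, 0, 0.002, 0, 0, 0, -0.5], [0, 0, 0, 0, 0, 0, -0.5]])

```text
time_s: 3.63
ee_pos: [0.4446, 0.2806, -0.0025]
eef_rot: [-3.141, -0.001, 3.141]
force: [-0.0, -0.4, 0.5]
grip_width: 0.0704
grip_force: 0.0
```

play_rows(commands=[[0, 0, 0.002, 0, 0, 0, -0.5], [0, 0, 0.002, 0, 0, 0, -0.5], [0, 0, 0, 0, 0, 0, -0.5]])

```text
time_s: 3.88
ee_pos: [0.4447, 0.2807, -0.0064]
eef_rot: [-3.141, -0.001, 3.142]
force: [-0.2, -1.1, 0.6]
grip_width: 0.0703
grip_force: 0.0
```

play_rows(commands=[[0, 0, 0.002, 0, 0, 0, -0.5], [0, 0, 0, 0, 0, 0, -0.5]])

```text
time_s: 4.05
ee_pos: [0.4448, 0.2807, -0.0083]
eef_rot: [-3.141, -0.0, 3.141]
force: [-0.4, 0.3, -0.3]
grip_width: 0.0706
grip_force: 0.0
```

play_rows(commands=[[0, 0, 0.0015, 0, 0, 0, -0.5], [0, 0, 0, 0, 0, 0, -0.5]])

```text
time_s: 4.22
ee_pos: [0.4449, 0.2807, -0.0096]
eef_rot: [-3.142, -0.0, 3.141]
force: [-0.3, -0.1, 0.1]
grip_width: 0.0706
grip_force: 0.0
```

play_rows(commands=[[0, 0, 0.0015, 0, 0, 0, -0.5], [0, 0, 0, 0, 0, 0, -0.5]])

```text
time_s: 4.38
ee_pos: [0.4448, 0.2807, -0.0112]
eef_rot: [-3.142, -0.0, 3.141]
force: [-0.6, -0.3, -0.3]
grip_width: 0.0704
grip_force: 0.0
```

play_rows(commands=[[0, 0, 0.0015, 0, 0, 0, -0.5], [0, 0, 0, 0, 0, 0, -0.5]])

```text
time_s: 4.55
ee_pos: [0.4448, 0.2807, -0.0127]
eef_rot: [-3.141, -0.0, 3.141]
force: [-1.0, -0.3, 0.8]
grip_width: 0.0705
grip_force: 0.0
```

play_rows(commands=[[0, 0, 0.0015, 0, 0, 0, -0.5], [0, 0, 0, 0, 0, 0, -0.5]])

```text
time_s: 4.72
ee_pos: [0.4448, 0.2807, -0.0142]
eef_rot: [-3.141, -0.0, 3.141]
force: [-0.3, -0.3, -0.2]
grip_width: 0.0708
grip_force: 0.0
```

play_rows(commands=[[0, 0, 0.0015, 0, 0, 0, -0.5], [0, 0, 0, 0, 0, 0, -0.5]])

```text
time_s: 4.88
ee_pos: [0.4449, 0.2807, -0.0157]
eef_rot: [-3.141, -0.0, 3.141]
force: [0.4, 0.3, 0.1]
grip_width: 0.0707
grip_force: 0.0
```

play_rows(commands=[[0, 0, 0.0015, 0, 0, 0, -0.5], [0, 0, 0, 0, 0, 0, -0.5]])

```text
time_s: 5.05
ee_pos: [0.4448, 0.2807, -0.0172]
eef_rot: [-3.141, -0.0, 3.141]
force: [-0.3, -0.0, 0.2]
grip_width: 0.0709
grip_force: 0.0
```

play_rows(commands=[[0, 0, 0.0015, 0, 0, 0, -0.5], [0, 0, 0, 0, 0, 0, -0.5]])

```text
time_s: 5.22
ee_pos: [0.4448, 0.2807, -0.0187]
eef_rot: [-3.141, -0.0, 3.141]
force: [0.2, -0.4, -0.2]
grip_width: 0.0704
grip_force: 0.0
```

play_rows(commands=[[0, 0, 0.0015, 0, 0, 0, -0.5], [0, 0, 0, 0, 0, 0, -0.5]])

```text
time_s: 5.38
ee_pos: [0.4448, 0.2807, -0.0202]
eef_rot: [-3.141, -0.0, 3.141]
force: [-0.8, -0.3, 0.4]
grip_width: 0.0707
grip_force: 0.0
```

```bash
python3 - <<'E'
from vis import *
import cv2
im=ctrl.camera("side");cv2.imwrite("pics/g4.png",cv2.resize(im[110:190,130:230],(800,600),interpolation=cv2.INTER_CUBIC))
E
```

```text
(no output)
```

View pics/g4.png

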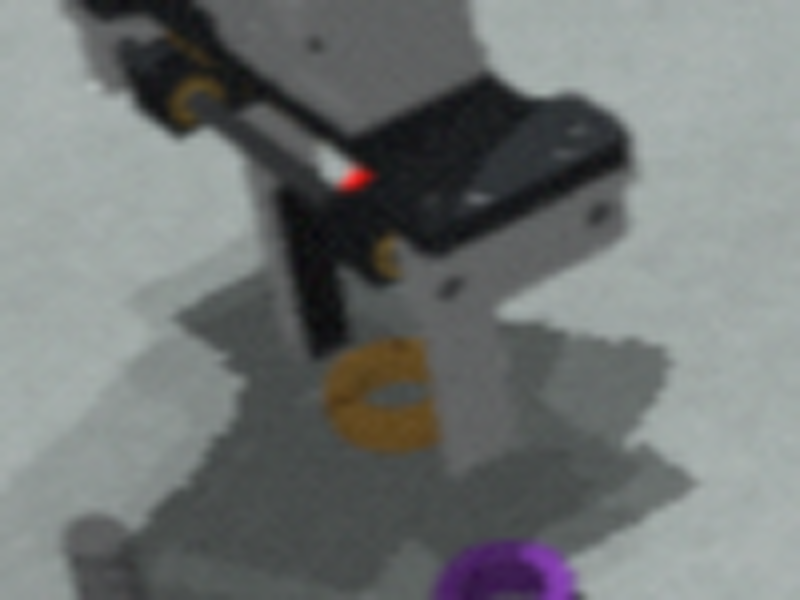

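The tips are now at bench level on either side of the ring, so the reported TCP lies about 20 mm beyond the real fingertips. Closing.

play_rows(commands=[[0, 0, 0, 0, 0, 0, 1], [0, 0, 0, 0, 0, 0, 1], [0, 0, 0, 0, 0, 0, 1], [0, 0, 0, 0, 0, 0, 1], [0, 0, 0, 0, 0, 0, 1], [0, 0, 0, 0, 0, 0, 1]])

```text
time_s: 5.93
ee_pos: [0.4449, 0.2808, -0.0199]
eef_rot: [-3.142, -0.0, 3.142]
force: [0.4, -0.1, 0.7]
grip_width: 0.0436
grip_force: 15.0
```

play_rows(commands=[[0, 0, 0, 0, 0, 0, -0.5], [0, 0, 0, 0, 0, 0, -0.5], [0, 0, 0, 0, 0, 0, -0.5], [0, 0, 0, 0, 0, 7, -0.5], [0, 0, 0, 0, 0, 7, -0.5], [0, 0, 0, 0, 0, 7, -0.5], [0, 0, 0, 0, 0, 7, -0.5], [0, 0, 0, 0, 0, 7, -0.5], [0, 0, 0, 0, 0, 7, -0.5], [0, 0, 0, 0, 0, 7, -0.5], [0, 0, 0, 0, 0, 7, -0.5], [0, 0, 0, 0, 0, 7, -0.5], [0, 0, 0, 0, 0, 7, -0.5], [0, 0, 0, 0, 0, 7, -0.5], [0, 0, 0, 0, 0, 7, -0.5], [0, 0, 0, 0, 0, 6, -0.5], [0, 0, 0, 0, 0, 0, -0.5], [0, 0, 0, 0, 0, 0, -0.5]])

```text
time_s: 7.43
ee_pos: [0.4449, 0.2808, -0.0199]
eef_rot: [3.142, 0.0, 1.574]
force: [0.6, -0.5, -0.1]
grip_width: 0.0707
grip_force: 0.0
```

play_rows(commands=[[0, 0, 0, 0, 0, 0, 1], [0, 0, 0, 0, 0, 0, 1], [0, 0, 0, 0, 0, 0, 1], [0, 0, 0, 0, 0, 0, 1], [0, 0, 0, 0, 0, 0, 1], [0, 0, 0, 0, 0, 0, 1]], force=25)

```text
time_s: 7.93
ee_pos: [0.4449, 0.2808, -0.02]
eef_rot: [-3.142, 0.0, 1.571]
force: [-0.8, 0.2, 0.2]
grip_width: 0.0432
grip_force: 25.0
```

play_rows(commands=[[0, 0, -0.03, 0, 0, 0, 1], [0, 0, -0.03, 0, 0, 0, 1], [0, 0, -0.03, 0, 0, 0, 1], [0, 0, -0.03, 0, 0, 0, 1], [-0.0113, 0.0268, 0, 0, 0, 0, 1], [-0.0113, 0.0268, 0, 0, 0, 0, 1], [-0.0113, 0.0268, 0, 0, 0, 0, 1], [-0.0113, 0.0268, 0, 0, 0, 0, 1], [-0.0113, 0.0268, 0, 0, 0, 0, 1], [-0.0113, 0.0268, 0, 0, 0, 0, 1], [-0.0113, 0.0268, 0, 0, 0, 0, 1], [0, 0, 0, 0, 0, 0, 1], [0, 0, 0, 0, 0, 0, 1], [0, 0, 0, 0, 0, 0, 1]])

```text
time_s: 9.1
ee_pos: [0.6318, 0.2018, 0.0995]
eef_rot: [-3.14, 0.0, 1.571]
force: [-0.1, -0.1, -1.0]
grip_width: 0.0433
grip_force: 25.0
```

```bash
python3 - <<'E'
from vis import *
import cv2
im=ctrl.camera("side");t=ctrl.camera("top")
cv2.imwrite("pics/h1.png",np.hstack([cv2.resize(im[70:170,205:305],(400,400),interpolation=cv2.INTER_CUBIC),cv2.resize(t[80:180,150:250],(400,400),interpolation=cv2.INTER_CUBIC)]))
print(ctrl.get_obs())
E
```

```text
{'time_s': 9.2, 'qpos': array([2.54570089e-01, 6.23890566e-01, 1.25177444e+00, 1.09544221e-04,
       1.26628212e+00, 2.53754801e-01]), 'joint_vel': array([ 0.00113161, -0.006599  , -0.00283298,  0.00043197, -0.00033602,
       -0.0007892 ]), 'tau': array([-5.96083291e-01, -7.00730968e+01, -3.51115859e+01,  5.97322709e-02,
       -8.49309523e-03,  8.43971920e-04]), 'ee_pos': array([0.63173074, 0.20223663, 0.10011163]), 'eef_rot': array([-3.14122329e+00, -1.21577065e-05,  1.57157875e+00]), 'force': array([-0.74205954, -0.73326375, -1.18240937]), 'moment': array([-0.10351659,  0.0619749 , -0.01431625]), 'grip_force': 24.999870071187615, 'grip_width': 0.04304036843158156}
```

View pics/h1.png

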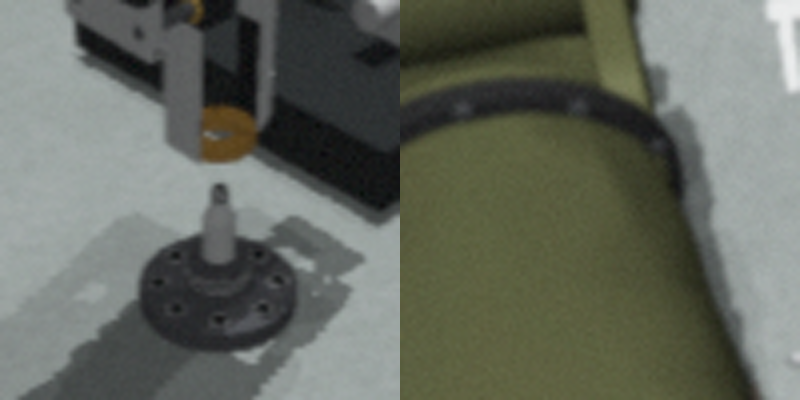

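play_rows(commands=[[-0.0007, 0.0013, 0.015, 0, 0, 0, 1], [0, 0, 0.015, 0, 0, 0, 1], [0, 0, 0.012, 0, 0, 0, 1], [0, 0, 0.008, 0, 0, 0, 1], [0, 0, 0.006, 0, 0, 0, 1], [0, 0, 0, 0, 0, 0, 1]])

```text
time_s: 9.7
ee_pos: [0.6332, 0.201, 0.0429]
eef_rot: [-3.14, 0.0, 1.571]
force: [0.1, -0.2, -1.1]
grip_width: 0.0433
grip_force: 25.0
```

```bash
python3 - <<'E'
from vis import *
im=ctrl.camera("side")
cv2.imwrite("pics/h2.png",cv2.resize(im[95:165,215:305],(720,560),interpolation=cv2.INTER_CUBIC))
E
```

```text
(no output)
```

View pics/h2.png

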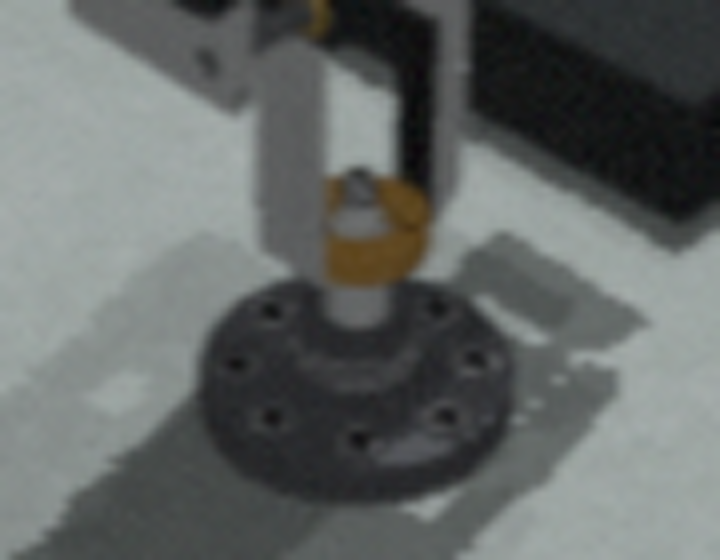

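The ring is around the spindle, centred, with no contact force. Lowering to the shoulder.

play_rows(commands=[[0, 0, 0.008, 0, 0, 0, 1], [0, 0, 0.008, 0, 0, 0, 1], [0, 0, 0.006, 0, 0, 0, 1], [0, 0, 0.001, 0, 0, 0, 1], [0, 0, 0.001, 0, 0, 0, 1], [0, 0, 0, 0, 0, 0, 1]])

```text
time_s: 10.25
ee_pos: [0.6338, 0.2009, 0.0199]
eef_rot: [-3.142, 0.0, 1.571]
force: [1.1, 0.1, -1.1]
grip_width: 0.0434
grip_force: 25.0
```

play_rows(commands=[[0, 0, 0.001, 0, 0, 0, 1], [0, 0, 0.001, 0, 0, 0, 1], [0, 0, 0, 0, 0, 0, 1]])

```text
time_s: 10.5
ee_pos: [0.6339, 0.201, 0.0181]
eef_rot: [3.141, -0.0, 1.571]
force: [0.0, -0.2, -1.3]
grip_width: 0.0435
grip_force: 25.0
```

play_rows(commands=[[0, 0, 0.001, 0, 0, 0, 1], [0, 0, 0, 0, 0, 0, 1]])

```text
time_s: 10.67
ee_pos: [0.634, 0.201, 0.018]
eef_rot: [3.141, -0.0, 1.571]
force: [-3.3, -2.0, 6.9]
grip_width: 0.043
grip_force: 25.0
```

play_rows(commands=[[0, 0, 0, 0, 0, 0, -0.5], [0, 0, 0, 0, 0, 0, -0.5], [0, 0, 0, 0, 0, 0, -0.5], [0, 0, -0.02, 0, 0, 0, -0.5], [0, 0, -0.035, 0, 0, 0, -0.5], [0, 0, -0.035, 0, 0, 0, -0.5], [-0.0152, -0.0296, 0, 0, 0, 0, -0.5], [-0.0152, -0.0296, 0, 0, 0, 0, -0.5], [-0.0152, -0.0296, 0, 0, 0, 0, -0.5], [-0.0152, -0.0296, 0, 0, 0, 0, -0.5], [-0.0152, -0.0296, 0, 0, 0, 0, -0.5], [-0.0152, -0.0296, 0.01, 0, 0, 0, -0.5], [-0.0152, -0.0296, 0.02, 0, 0, 0, -0.5], [0, 0, 0.03, 0, 0, 0, -0.5], [0, 0, 0, 0, 0, 0, -0.5], [0, 0, 0, 0, 0, 0, -0.5]], force=15)

```text
time_s: 12.0
ee_pos: [0.4266, 0.0946, 0.0472]
eef_rot: [-3.14, 0.0, 1.57]
force: [0.5, 0.2, 0.0]
grip_width: 0.0705
grip_force: 0.0
```

```bash
python3 - <<'E'
from vis import *
im=ctrl.camera("side");t=ctrl.camera("top")
cv2.imwrite("pics/i1.png",np.hstack([cv2.resize(im[90:150,225:295],(400,343),interpolation=cv2.INTER_CUBIC),cv2.resize(im[160:240,180:270],(386,343),interpolation=cv2.INTER_CUBIC)]))
print(ctrl.get_obs()['ee_pos'])
E
```

```text
[0.42793833 0.09493547 0.0483078 ]
```

View pics/i1.png

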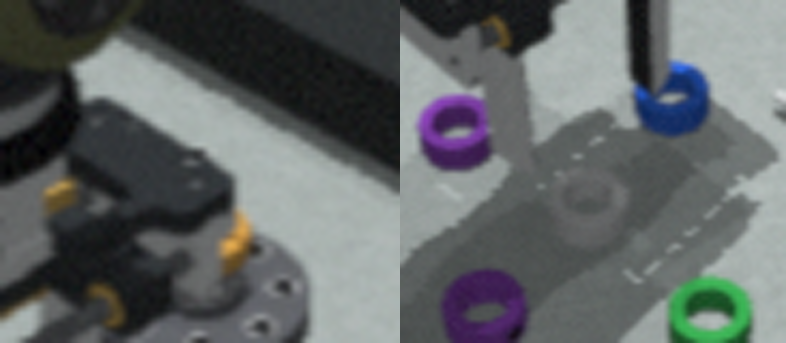

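The right crop shows collar_small lying between the open fingers, with clearance to blue and purple. Descending.

play_rows(commands=[[0, -0.0015, 0.02, 0, 0, 0, -0.5], [0, 0, 0.02, 0, 0, 0, -0.5], [0, 0, 0.02, 0, 0, 0, -0.5], [0, 0, 0.007, 0, 0, 0, -0.5], [0, 0, 0, 0, 0, 0, -0.5], [0, 0, 0, 0, 0, 0, 1], [0, 0, 0, 0, 0, 0, 1], [0, 0, 0, 0, 0, 0, 1], [0, 0, 0, 0, 0, 0, 1], [0, 0, 0, 0, 0, 0, 1], [0, 0, 0, 0, 0, 0, 1], [0, 0, 0, 0, 0, 0, 1]])

```text
time_s: 13.1
ee_pos: [0.4254, 0.0946, -0.0196]
eef_rot: [3.141, -0.0, 1.571]
force: [-1.0, -1.1, 6.4]
grip_width: 0.04
grip_force: 15.0
```

play_rows(commands=[[0, 0, 0, 0, 0, 0, -0.5], [0, 0, 0, 0, 0, 0, -0.5], [0, 0, -0.001, 0, 0, 0, -0.5], [0, 0, 0, 0, 0, -7, -0.5], [0, 0, 0, 0, 0, -7, -0.5], [0, 0, 0, 0, 0, -7, -0.5], [0, 0, 0, 0, 0, -7, -0.5], [0, 0, 0, 0, 0, -7, -0.5], [0, 0, 0, 0, 0, -7, -0.5], [0, 0, 0, 0, 0, -7, -0.5], [0, 0, 0, 0, 0, -7, -0.5], [0, 0, 0, 0, 0, -7, -0.5], [0, 0, 0, 0, 0, -7, -0.5], [0, 0, 0, 0, 0, -7, -0.5], [0, 0, 0, 0, 0, -7, -0.5], [0, 0, 0, 0, 0, -6, -0.5], [0, 0, 0, 0, 0, 0, -0.5]])

```text
time_s: 14.52
ee_pos: [0.425, 0.0945, -0.019]
eef_rot: [-3.142, -0.0, -3.137]
force: [-0.8, 0.6, 0.6]
grip_width: 0.0706
grip_force: 0.0
```

play_rows(commands=[[0, 0, 0, 0, 0, 0, 1], [0, 0, 0, 0, 0, 0, 1], [0, 0, 0, 0, 0, 0, 1], [0, 0, 0, 0, 0, 0, 1], [0, 0, 0, 0, 0, 0, 1], [0, 0, 0, 0, 0, 0, 1]], force=25)

```text
time_s: 15.02
ee_pos: [0.4251, 0.0946, -0.0189]
eef_rot: [3.142, 0.0, 3.141]
force: [-0.1, -1.0, -0.2]
grip_width: 0.0391
grip_force: 25.0
```

play_rows(commands=[[0, 0, -0.031, 0, 0, 0, 1], [0, 0, -0.031, 0, 0, 0, 1], [0, 0, -0.031, 0, 0, 0, 1], [0, 0, -0.031, 0, 0, 0, 1], [-0.0298, 0.0152, 0, 0, 0, 0, 1], [-0.0298, 0.0152, 0, 0, 0, 0, 1], [-0.0298, 0.0152, 0, 0, 0, 0, 1], [-0.0298, 0.0152, 0, 0, 0, 0, 1], [-0.0298, 0.0152, 0, 0, 0, 0, 1], [-0.0298, 0.0152, 0, 0, 0, 0, 1], [-0.0298, 0.0152, 0, 0, 0, 0, 1], [0, 0, 0, 0, 0, 0, 1], [0, 0, 0, 0, 0, 0, 1], [0, 0, 0, 0, 0, 0, 1], [0, 0, 0, 0, 0, 0, 1]])

```text
time_s: 16.27
ee_pos: [0.633, 0.2005, 0.1053]
eef_rot: [-3.141, -0.0, 3.141]
force: [-0.4, 0.5, -0.4]
grip_width: 0.0392
grip_force: 25.0
```

```bash
python3 - <<'E'
from vis import *
im=ctrl.camera("side")
cv2.imwrite("pics/j1.png",cv2.resize(im[80:160,210:310],(750,600),interpolation=cv2.INTER_CUBIC))
print(ctrl.get_obs()['ee_pos'])
E
```

```text
[0.63312958 0.20051614 0.10560031]
```

View pics/j1.png

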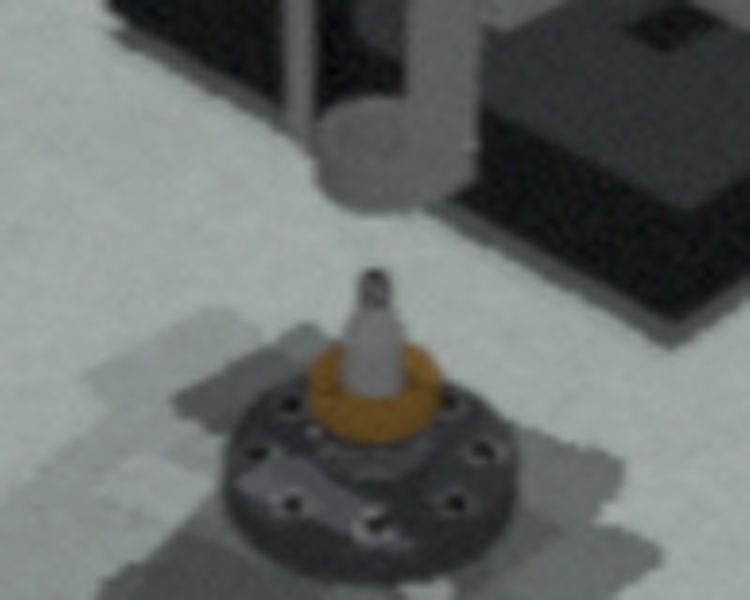

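The bronze ring sits flat on the slim shoulder, with the collar centred above it.

play_rows(commands=[[-0.0005, 0.0003, 0.015, 0, 0, 0, 1], [0, 0, 0.015, 0, 0, 0, 1], [0, 0, 0.01, 0, 0, 0, 1], [0, 0, 0.006, 0, 0, 0, 1], [0, 0, 0.006, 0, 0, 0, 1], [0, 0, 0.006, 0, 0, 0, 1], [0, 0, 0, 0, 0, 0, 1]])

```text
time_s: 16.9
ee_pos: [0.6338, 0.2011, 0.0462]
eef_rot: [-3.141, -0.001, 3.141]
force: [-1.0, -1.4, -1.8]
grip_width: 0.0393
grip_force: 25.0
```

play_rows(commands=[[0, 0, 0.006, 0, 0, 0, 1], [0, 0, 0.006, 0, 0, 0, 1], [0, 0, 0.002, 0, 0, 0, 1], [0, 0, 0.001, 0, 0, 0, 1], [0, 0, 0, 0, 0, 0, 1]])

```text
time_s: 17.32
ee_pos: [0.6341, 0.2012, 0.0318]
eef_rot: [-3.141, -0.0, 3.142]
force: [1.1, -0.4, -2.0]
grip_width: 0.0392
grip_force: 25.0
```

play_rows(commands=[[0, 0, 0.001, 0, 0, 0, 1], [0, 0, 0.001, 0, 0, 0, 1], [0, 0, 0, 0, 0, 0, 1]])

```text
time_s: 17.57
ee_pos: [0.6345, 0.2013, 0.031]
eef_rot: [3.141, 0.001, 3.142]
force: [-2.9, -1.3, 5.0]
grip_width: 0.0393
grip_force: 25.0
```

play_rows(commands=[[0, 0, 0, 0, 0, 0, -0.5], [0, 0, 0, 0, 0, 0, -0.5], [0, 0, 0, 0, 0, 0, -0.5], [0, 0, -0.02, 0, 0, 0, -0.5], [0, 0, -0.035, 0, 0, 0, -0.5], [0, 0, -0.035, 0, 0, 0, -0.5], [-0.0045, -0.0304, 0, 0, 0, 0, -0.8], [-0.0045, -0.0304, 0, 0, 0, 0, -0.8], [-0.0045, -0.0304, 0, 0, 0, 0, -0.8], [-0.0045, -0.0304, 0, 0, 0, 0, -0.8], [-0.0045, -0.0304, 0.02, 0, 0, 0, -0.8], [-0.0045, -0.0304, 0.03, 0, 0, 0, -0.8], [0, 0, 0.03, 0, 0, 0, -0.8], [0, 0, 0, 0, 0, 0, -0.8], [0, 0, 0, 0, 0, 0, -0.8], [0, 0, 0, 0, 0, 0, -0.8]], force=15)

```text
time_s: 18.9
ee_pos: [0.6619, 0.0206, 0.0429]
eef_rot: [3.142, 0.002, -3.141]
force: [-1.0, 0.3, 0.8]
grip_width: 0.0847
grip_force: 0.0
```

play_rows(commands=[[0.0005, -0.001, 0.02, 0, 0, 0, -0.8], [0, 0, 0.02, 0, 0, 0, -0.8], [0, 0, 0.015, 0, 0, 0, -0.8], [0, 0, 0.006, 0, 0, 0, -0.8], [0, 0, 0, 0, 0, 0, -0.8], [0, 0, 0, 0, 0, 0, -0.8]])

```text
time_s: 19.4
ee_pos: [0.6612, 0.0191, -0.0188]
eef_rot: [-3.142, 0.001, -3.141]
force: [0.2, -0.0, -0.1]
grip_width: 0.0846
grip_force: 0.0
```

play_rows(commands=[[0, 0, 0, 0, 0, 0, 1], [0, 0, 0, 0, 0, 0, 1], [0, 0, 0, 0, 0, 0, 1], [0, 0, 0, 0, 0, 0, 1], [0, 0, 0, 0, 0, 0, 1], [0, 0, 0, 0, 0, 0, 1]])

```text
time_s: 19.9
ee_pos: [0.6608, 0.0187, -0.0196]
eef_rot: [-3.142, 0.001, 3.142]
force: [-0.7, -0.4, 3.8]
grip_width: 0.0603
grip_force: 15.0
```

play_rows(commands=[[0, 0, 0, 0, 0, 0, -0.8], [0, 0, 0, 0, 0, 0, -0.8], [0, 0, 0, 0, 0, 0, -0.8], [0, 0, 0, 0, 0, 7, -0.8], [0, 0, 0, 0, 0, 7, -0.8], [0, 0, 0, 0, 0, 7, -0.8], [0, 0, 0, 0, 0, 7, -0.8], [0, 0, 0, 0, 0, 7, -0.8], [0, 0, 0, 0, 0, 7, -0.8], [0, 0, 0, 0, 0, 7, -0.8], [0, 0, 0, 0, 0, 7, -0.8], [0, 0, 0, 0, 0, 7, -0.8], [0, 0, 0, 0, 0, 7, -0.8], [0, 0, 0, 0, 0, 7, -0.8], [0, 0, 0, 0, 0, 7, -0.8], [0, 0, 0, 0, 0, 6, -0.8], [0, 0, 0, 0, 0, 0, -0.8]])

```text
time_s: 21.32
ee_pos: [0.6605, 0.0188, -0.0202]
eef_rot: [-3.141, -0.0, 1.566]
force: [-0.4, 1.3, -0.1]
grip_width: 0.0847
grip_force: 0.0
```

play_rows(commands=[[0, 0, 0, 0, 0, 0, 1], [0, 0, 0, 0, 0, 0, 1], [0, 0, 0, 0, 0, 0, 1], [0, 0, 0, 0, 0, 0, 1], [0, 0, 0, 0, 0, 0, 1], [0, 0, 0, 0, 0, 0, 1]], force=30)

```text
time_s: 21.82
ee_pos: [0.6605, 0.0188, -0.0201]
eef_rot: [-3.142, 0.0, 1.571]
force: [0.1, -0.1, -0.7]
grip_width: 0.0584
grip_force: 31.6
```

play_rows(commands=[[0, 0, -0.031, 0, 0, 0, 1], [0, 0, -0.031, 0, 0, 0, 1], [0, 0, -0.031, 0, 0, 0, 1], [0, 0, -0.031, 0, 0, 0, 1], [-0.0276, -0.0081, 0, 0, 0, 0, 1], [-0.0276, -0.0081, 0, 0, 0, 0, 1], [-0.0276, -0.0081, 0, 0, 0, 0, 1], [-0.0276, -0.0081, 0, 0, 0, 0, 1], [-0.0276, -0.0081, 0, 0, 0, 0, 1], [-0.0276, -0.0081, 0, 0, 0, 0, 1], [-0.0276, -0.0081, 0, 0, 0, 0, 1], [0, 0, 0, 0, 0, 0, 1], [0, 0, 0, 0, 0, 0, 1], [0, 0, 0, 0, 0, 0, 1], [0, 0, 0, 0, 0, 0, 1]])

```text
time_s: 23.07
ee_pos: [0.6041, -0.1733, 0.1038]
eef_rot: [-3.141, -0.0, 1.572]
force: [-0.7, 0.1, -1.5]
grip_width: 0.0584
grip_force: 31.6
```

play_rows(commands=[[0, 0, 0.015, 0, 0, 0, 1], [0, 0, 0.015, 0, 0, 0, 1], [0, 0, 0.01, 0, 0, 0, 1], [0, 0, 0.005, 0, 0, 0, 1], [0, 0, 0, 0, 0, 0, 1]])

```text
time_s: 23.48
ee_pos: [0.6035, -0.1737, 0.0578]
eef_rot: [-3.14, -0.001, 1.571]
force: [0.1, 0.0, -1.9]
grip_width: 0.0586
grip_force: 31.6
```

play_rows(commands=[[-0.0005, 0.0003, 0.005, 0, 0, 0, 1], [0, 0, 0.005, 0, 0, 0, 1], [0, 0, 0.003, 0, 0, 0, 1], [0, 0, 0, 0, 0, 0, 1]])

```text
time_s: 23.82
ee_pos: [0.6039, -0.1749, 0.0454]
eef_rot: [-3.141, -0.0, 1.571]
force: [-0.1, 0.1, -1.7]
grip_width: 0.0582
grip_force: 31.6
```

play_rows(commands=[[0, 0, 0.006, 0, 0, 0, 1], [0, 0, 0.006, 0, 0, 0, 1], [0, 0, 0.006, 0, 0, 0, 1], [0, 0, 0.003, 0, 0, 0, 1], [0, 0, 0, 0, 0, 0, 1]])

```text
time_s: 24.23
ee_pos: [0.6036, -0.1748, 0.0238]
eef_rot: [-3.14, -0.001, 1.571]
force: [-0.6, 0.3, -1.6]
grip_width: 0.0582
grip_force: 31.6
```

play_rows(commands=[[0, 0, 0.003, 0, 0, 0, 1], [0, 0, 0.001, 0, 0, 0, 1], [0, 0, 0.001, 0, 0, 0, 1], [0, 0, 0.001, 0, 0, 0, 1], [0, 0, 0, 0, 0, 0, 1]])

```text
time_s: 24.65
ee_pos: [0.6041, -0.1749, 0.0189]
eef_rot: [-3.142, -0.0, 1.571]
force: [0.1, -0.4, -2.4]
grip_width: 0.0583
grip_force: 31.6
```

play_rows(commands=[[0, 0, 0.001, 0, 0, 0, 1], [0, 0, 0.001, 0, 0, 0, 1], [0, 0, 0, 0, 0, 0, 1]])

```text
time_s: 24.9
ee_pos: [0.6043, -0.175, 0.0178]
eef_rot: [3.141, 0.0, 1.571]
force: [-3.9, 0.9, 6.9]
grip_width: 0.0582
grip_force: 31.7
```

play_rows(commands=[[0, 0, 0, 0, 0, 0, -0.8], [0, 0, 0, 0, 0, 0, -0.8], [0, 0, 0, 0, 0, 0, -0.8], [0, 0, -0.02, 0, 0, 0, -0.8], [0, 0, -0.04, 0, 0, 0, -0.8], [0, 0, -0.035, 0, 0, 0, -0.8], [-0.0113, -0.0316, 0, 0, 0, 0, -0.8], [-0.0113, -0.0316, 0, 0, 0, 0, -0.8], [-0.0113, -0.0316, 0, 0, 0, 0, -0.8], [-0.0113, -0.0316, 0, 0, 0, 0, -0.8], [-0.0113, -0.0316, 0.01, 0, 0, 0, -0.8], [0, 0, 0.03, 0, 0, 0, -0.8], [0, 0, 0.03, 0, 0, 0, -0.8], [0, 0, 0, 0, 0, 0, -0.8], [0, 0, 0, 0, 0, 0, -0.8], [0, 0, 0, 0, 0, 0, -0.8]], force=15)

```text
time_s: 26.23
ee_pos: [0.447, -0.2317, 0.0433]
eef_rot: [3.14, 0.001, 1.571]
force: [-0.4, -0.1, 0.1]
grip_width: 0.0846
grip_force: 0.0
```

play_rows(commands=[[0, -0.0003, 0.02, 0, 0, 0, -0.8], [0, 0, 0.02, 0, 0, 0, -0.8], [0, 0, 0.016, 0, 0, 0, -0.8], [0, 0, 0.005, 0, 0, 0, -0.8], [0, 0, 0, 0, 0, 0, -0.8], [0, 0, 0, 0, 0, 0, 1], [0, 0, 0, 0, 0, 0, 1], [0, 0, 0, 0, 0, 0, 1], [0, 0, 0, 0, 0, 0, 1], [0, 0, 0, 0, 0, 0, 1], [0, 0, 0, 0, 0, 0, 1]])

```text
time_s: 27.15
ee_pos: [0.4462, -0.2316, -0.0185]
eef_rot: [3.141, 0.0, 1.571]
force: [-1.1, 0.8, 5.9]
grip_width: 0.0551
grip_force: 15.0
```

play_rows(commands=[[0, 0, 0, 0, 0, 0, -0.8], [0, 0, 0, 0, 0, 0, -0.8], [0, 0, 0, 0, 0, 0, -0.8], [0, 0, 0, 0, 0, -7, -0.8], [0, 0, 0, 0, 0, -7, -0.8], [0, 0, 0, 0, 0, -7, -0.8], [0, 0, 0, 0, 0, -7, -0.8], [0, 0, 0, 0, 0, -7, -0.8], [0, 0, 0, 0, 0, -7, -0.8], [0, 0, 0, 0, 0, -7, -0.8], [0, 0, 0, 0, 0, -7, -0.8], [0, 0, 0, 0, 0, -7, -0.8], [0, 0, 0, 0, 0, -7, -0.8], [0, 0, 0, 0, 0, -7, -0.8], [0, 0, 0, 0, 0, -7, -0.8], [0, 0, 0, 0, 0, -6, -0.8], [0, 0, 0, 0, 0, 0, -0.8]])

```text
time_s: 28.57
ee_pos: [0.4457, -0.2314, -0.0192]
eef_rot: [3.141, -0.0, -3.137]
force: [0.1, -0.3, -0.3]
grip_width: 0.0847
grip_force: 0.0
```

play_rows(commands=[[0, 0, 0, 0, 0, 0, 1], [0, 0, 0, 0, 0, 0, 1], [0, 0, 0, 0, 0, 0, 1], [0, 0, 0, 0, 0, 0, 1], [0, 0, 0, 0, 0, 0, 1], [0, 0, 0, 0, 0, 0, 1]], force=30)

```text
time_s: 29.07
ee_pos: [0.4458, -0.2314, -0.0191]
eef_rot: [3.142, 0.0, 3.141]
force: [-0.1, -0.6, -0.0]
grip_width: 0.0556
grip_force: 30.0
```

play_rows(commands=[[0, 0, -0.031, 0, 0, 0, 1], [0, 0, -0.031, 0, 0, 0, 1], [0, 0, -0.031, 0, 0, 0, 1], [0, 0, -0.031, 0, 0, 0, 1], [-0.0316, 0.0113, 0, 0, 0, 0, 1], [-0.0316, 0.0113, 0, 0, 0, 0, 1], [-0.0316, 0.0113, 0, 0, 0, 0, 1], [-0.0316, 0.0113, 0, 0, 0, 0, 1], [-0.0316, 0.0113, 0, 0, 0, 0, 1], [0, 0, 0, 0, 0, 0, 1], [0, 0, 0, 0, 0, 0, 1], [0, 0, 0, 0, 0, 0, 1], [0, 0, 0, 0, 0, 0, 1]])

```text
time_s: 30.15
ee_pos: [0.603, -0.1754, 0.1049]
eef_rot: [3.142, -0.001, 3.141]
force: [-0.0, -1.0, -1.4]
grip_width: 0.0563
grip_force: 30.0
```

play_rows(commands=[[0, 0, 0.015, 0, 0, 0, 1], [0, 0, 0.015, 0, 0, 0, 1], [0, 0, 0.01, 0, 0, 0, 1], [0, 0, 0.005, 0, 0, 0, 1], [0, 0, 0, 0, 0, 0, 1]])

```text
time_s: 30.57
ee_pos: [0.6031, -0.1751, 0.0591]
eef_rot: [3.141, -0.001, 3.141]
force: [-0.2, 0.3, -1.2]
grip_width: 0.0554
grip_force: 30.0
```

play_rows(commands=[[-0.0007, 0, 0.005, 0, 0, 0, 1], [0, 0, 0.005, 0, 0, 0, 1], [0, 0, 0.003, 0, 0, 0, 1], [0, 0, 0, 0, 0, 0, 1]])

```text
time_s: 30.9
ee_pos: [0.6043, -0.1749, 0.0463]
eef_rot: [3.141, -0.001, 3.141]
force: [-0.4, 0.0, -1.8]
grip_width: 0.0559
grip_force: 30.0
```

play_rows(commands=[[0, 0, 0.006, 0, 0, 0, 1], [0, 0, 0.005, 0, 0, 0, 1], [0, 0, 0.001, 0, 0, 0, 1], [0, 0, 0.001, 0, 0, 0, 1], [0, 0, 0, 0, 0, 0, 1]])

```text
time_s: 31.32
ee_pos: [0.6045, -0.1749, 0.0337]
eef_rot: [3.141, -0.0, 3.142]
force: [-0.4, 0.2, -1.5]
grip_width: 0.0563
grip_force: 30.0
```

play_rows(commands=[[0, 0, 0.001, 0, 0, 0, 1], [0, 0, 0.001, 0, 0, 0, 1], [0, 0, 0, 0, 0, 0, 1]])

```text
time_s: 31.57
ee_pos: [0.6045, -0.1749, 0.0319]
eef_rot: [3.142, -0.0, 3.142]
force: [-0.3, 0.3, -2.1]
grip_width: 0.0558
grip_force: 30.0
```

play_rows(commands=[[0, 0, 0.001, 0, 0, 0, 1], [0, 0, 0.001, 0, 0, 0, 1], [0, 0, 0, 0, 0, 0, 1]])

```text
time_s: 31.82
ee_pos: [0.6047, -0.175, 0.0309]
eef_rot: [-3.141, 0.001, 3.141]
force: [-4.8, 1.3, 6.6]
grip_width: 0.0556
grip_force: 30.0
```

Contact is at the expected height. I'll release, rise and back away toward the base for a final look.

play_rows(commands=[[0, 0, 0, 0, 0, 0, -0.8], [0, 0, 0, 0, 0, 0, -0.8], [0, 0, 0, 0, 0, 0, -0.8], [0, 0, 0, 0, 0, 0, -0.8], [0, 0, -0.02, 0, 0, 0, -0.8], [0, 0, -0.035, 0, 0, 0, -0.8], [0, 0, -0.035, 0, 0, 0, -0.8], [0, 0, -0.035, 0, 0, 0, -0.8], [0.03, -0.015, 0, 0, 0, 0, -0.8], [0.03, -0.015, 0, 0, 0, 0, -0.8], [0.03, -0.015, 0, 0, 0, 0, -0.8], [0.03, -0.015, 0, 0, 0, 0, -0.8], [0.03, -0.015, 0, 0, 0, 0, -0.8], [0.03, -0.015, 0, 0, 0, 0, -0.8], [0.03, -0.015, 0, 0, 0, 0, -0.8], [0.02, -0.015, 0, 0, 0, 0, -0.8], [0, -0.03, 0, 0, 0, 0, -0.8], [0, 0, 0, 0, 0, 0, -0.8], [0, 0, 0, 0, 0, 0, -0.8]])

```text
time_s: 33.4
ee_pos: [0.3742, -0.3257, 0.1549]
eef_rot: [3.142, 0.0, 3.14]
force: [0.0, 0.3, -1.2]
grip_width: 0.0847
grip_force: 0.0
```

```bash
python3 - <<'E'
from vis import *
s=ctrl.camera("side");t=ctrl.camera("top")
f=lambda im,y,x:cv2.resize(im[y-37:y+37,x-50:x+50],(400,296),interpolation=cv2.INTER_CUBIC)
cv2.imwrite("pics/k1.png",np.vstack([np.hstack([f(s,130,260),f(s,225,380)]),np.hstack([f(t,133,201),f(t,148,352)])]))
cv2.imwrite("pics/k2.png",s)
E
```

```text
(no output)
```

View pics/k1.png

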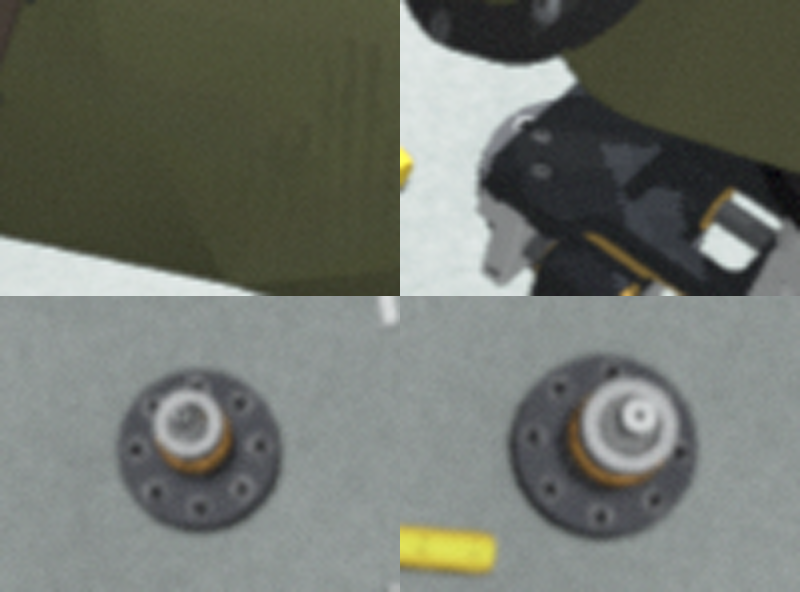

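The top view shows both stacks seated: collars flat on the bronze rings, at crop (190,425) for slim and (630,430) for stout. Contact heights matched the expected 38 and 50 mm.

```bash
python3 -c "
from station import ctrl
print(ctrl.hand_in())"
```

```text
the job is handed in; nothing more can be done
None
```

Both hubs are built up: each has its bronze ring on the shoulder and its steel collar flat on top. I left the scrap and look-alike parts alone and handed the job in at about 33.5 s of the 106 s allowed.

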